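Sweep pellet rings past the one-way pawl of a sample magazine

ROBOT

A 6-joint arm with a two-finger parallel gripper is mounted at the origin on a cart in front of the work surface, level with it; the furniture and walls round the work are solid. World frame = base frame: x ahead of the robot, y to its left, z up, the work surface at z = 0. Lengths are in m, angles in rad, forces in N, time in s.
With the tool pointing down it reaches from about 0.35 to 0.85 m from the base axis. Payload 8.1 kg.
Tool frame: the origin (TCP) lies at the very end of the fingers, on their centre line; the grasp point (between the pads) lies 19 mm behind it; z points along the fingers, y is the line along which they close (so a half turn about z gives the same grasp; the last joint's range is limited). The gripper opens to 93 mm and grips with 3 to 60 N. Pads are 15 mm wide; open, the fingers measure 128 mm over their backs; the gripper's body (75 mm by 188 mm) begins 65 mm behind the grasp point.
Start: joints at [-1.377, 0.13, 1.488, -0, 1.523, -0.085], TCP at [0.165, -0.577, 0.219] pointing down, gripper open.
Joint ranges: [-2.96, 2.96], [-0.89, 2.26], [0.02, 2.5], [-1.34, 4.48], [0, 2.73], [-2.66, 2.66]. Speed limits (rad/s): [2.39, 2.39, 2.79, 3.14, 3.14, 3.14].

INTERFACE

Orientations are given as a rotation vector (axis times angle).
In Python, from plant import read_state, eyes, workorder gives the robot as it stands. The module is installed in compiled form; this text tells all that it offers.
- The arm moves only by the tool play_rows, never from a script. Its argument "targets" is one flat list of numbers, 4 for each row, row after row: the shift along the tool's x, y, z in cm, then the turn about the tool's z in degrees. In form: [dx, dy, dz, roll, dx, dy, dz, roll, ...]. A call has 1 to 8 rows; each row is the pose to reach, as a shift and turn from the pose commanded when the call began, along the tool's axes at that moment; what a row does not reach only later rows make up. A row lasts 1/12 s, in which the tool goes at most 41.7 mm and 7.16 degrees, less where a joint would pass 70% of its speed; a pose out of reach is approached as far as the arm can. A call with a gripper value outside its range is refused whole. "grip" is the finger opening in cm, from 0 to 9.3, set as the call begins (left out, the last holds). The fingers move at their own pace and stop on an object; "grip_force" is the grip in N (left out, the last holds). Time passes only in rows, so rows that repeat a pose let the fingers close. It gives the time, the measured TCP pose, the force, the opening and the grip force at its end, in the units of the state.
- read_state(): the state, without advancing time (a new reading comes with each control period).
- eyes.read_camera(name): name is "side" or "top"; returns a dict with "image" (384x512x3 uint8, red, green, blue), "vfov" (degrees; the focal length in pixels is half the picture's height over the tangent of half this angle, whatever the lens; pixels are square), "cx", "cy" (the principal point, pixels), "cam_to_world" (4x4, takes a point from camera to world coordinates). Camera axes: x right, y up, looking along -z (the intrinsics and any distortion apply to the point x, -y, -z); pixel columns grow to the right and rows downward; lengths in m; the calibration is good to about 2 mm. A picture is of the moment at which its call begins. There is no depth.
- workorder.close_job(): hands the job in; it is judged then, once.
The state is a dict: "t": time; "q": joint angles; "dq": joint speeds; "joint_torque": joint torques, N m; "tool_pos": TCP position; "orientation": TCP orientation; "force": force on the tool from outside, world axes, zero at the start; "wrist_torque": the same for the moment, N m; "opening": finger opening in m; "gripper_force": force on a finger pad.
Only numpy, scipy, OpenCV 4.12 (cv2) and the standard library are available. Lean on these libraries where they do the work, as an engineer would, in place of code of your own. Each camera call takes 0.05 s, during which the arm holds its last target. There are 200 camera calls.

TASK

With the fingertips, slide the three steel pellet rings one at a time from the loading deck through the gate and past the brass spring pawl into the sample lane; let the pawl spring shut behind each ring before the next one comes into the gate. Push gently on the rims only: the rings must stay flat on the deck and must never be lifted or pressed hard. Leave the dropper bottle, petri dish and rubber stopper beside the magazine where they are.

Things in the scene. Friction and masses are not known exactly. Their poses are not given: they have to be found in the camera images.
- magazine: fixed ring magazine: grey anodised plate on feet, deck surface 12 mm above the bench. Origin on the bench under the middle of the gate; x along the lane (away from the loading deck), y to its left, z up. All fences, rails and the pawl stand only 6 mm above the deck, so fingertips kept 7 to 11 mm above the deck push the 14 mm high rings and still pass over the fences and pawl
- gate (a point): middle of the gate at deck height (magazine x 0, y 0), clear width 40 mm. Loading deck before it: x -135 to 0 mm, open at x -135, side fences with inner faces at y +-82 mm, then two straight funnel fences whose faces run from (x -54, y +-81) to (x 0, y +-20)
- lane_end (a point): middle of the end stop's face at deck height (magazine x 140, y 0). The lane from the gate to here is straight, 40 mm wide (rail faces y +-20), with room for three rings behind the pawl and 8 mm to spare; a ring pushed in pushes those before it along. The end stop and its sensor are 16 mm high over the deck and reach to x 176 mm
- pawl (a joint): brass one-way pawl, arm 32 mm long on an upright pin at magazine x 4, y 26 mm. 0 rad: sprung shut across the lane, rounded tip at about x 28, y 5 mm. A ring pushed in swings it aside to about 0.5 rad (under 1 N at the tip, which also nudges the ring to the right rail); it springs back by itself once the ring's centre has passed about x 46 mm
- ring_a: one of three identical loose sample rings: steel ring, outer diameter 34 mm, 14 mm high, about 55 g, filled with a dark grey-brown pressed pellet; lies flat on the deck; origin at the centre of its underside, z up, its yaw means nothing
- ring_b: one of three identical loose sample rings: steel ring, outer diameter 34 mm, 14 mm high, about 55 g, filled with a dark grey-brown pressed pellet; lies flat on the deck; origin at the centre of its underside, z up, its yaw means nothing
- ring_c: one of three identical loose sample rings: steel ring, outer diameter 34 mm, 14 mm high, about 55 g, filled with a dark grey-brown pressed pellet; lies flat on the deck; origin at the centre of its underside, z up, its yaw means nothing
- dropper: bystander: small amber dropper bottle, 34 mm across, 73 mm high, standing on the bench to the left of the lane; origin at the centre of its underside
- petri_dish: bystander: clear petri dish, 60 mm across, 14 mm high, on the bench to the right of the lane; origin at the centre of its underside
- stopper: bystander: rubber stopper, 29 mm across, 26 mm high, on the bench to the right of the lane; origin at the centre of its underside
There are look-alikes about, which are no part of the job. Leave any green look-alike of the ring_a alone. What is shaped like the ring_c but pink is not meant.

How it is judged:
By the outcome, as a careful person would: the job done as asked, in the order asked, and still so for the second after the job is handed in, with the robot touching nothing.
It also fails if it takes over 72 s, if anything falls off the work surface, if the arm or the gripper's body presses on something with over 40 N, if the wrist force passes 120 N, or if a joint passes its speed limit or range.

## Working session

There is one attempt and no reset: what is moved stays moved. The work goes in short steps, Python scripts to look and compute and a tool call to move; the robot and the scene stay as the last step left them, time stands still between calls to the robot, and variables do not carry over. Pictures are saved under pics/ and viewed, at most 10 in all, crops included, and the job is handed in when it is done.

Besides the shell and the picture viewer there is one more tool, called by a JSON object that holds its "op" and its "data", one argument or row to a line. play_rows: Moves the arm, as the interface text tells. Its arguments: {"type":"object","properties":{"targets":{"type":"array"},"grip":{"type":"number"},"grip_force":{"type":"number"}},"required":["targets"]}

```bash
mkdir -p pics; python3 - <<'E'
from plant import read_state, eyes
import cv2
for n in ("top","side"):
    c=eyes.read_camera(n); cv2.imwrite(f"pics/{n}0.png",c["image"][:,:,::-1]); print(n,c["vfov"],c["cx"],c["cy"],c["cam_to_world"].round(4).tolist(),[k for k in c])
s=read_state();print(s["t"],s["tool_pos"],s["orientation"],s["opening"],s["force"])
E
```

```text
top 55.002198916641134 245.2420865720363 191.0652548460019 [[0.0146, 0.983, -0.1833, 0.3193], [-0.9997, 0.0107, -0.0222, -0.3097], [-0.0199, 0.1835, 0.9828, 0.8728], [0.0, 0.0, 0.0, 1.0]] ['image', 'vfov', 'cx', 'cy', 'cam_to_world']
side 44.81209286367769 256.101361901842 188.47584766244324 [[0.9375, 0.1743, -0.3011, 0.1905], [-0.3479, 0.4634, -0.815, -1.0582], [-0.0025, 0.8688, 0.4951, 0.5225], [0.0, 0.0, 0.0, 1.0]] ['image', 'vfov', 'cx', 'cy', 'cam_to_world']
0.1 [ 0.16502743 -0.5763332   0.21771579] [-3.10952585e+00 -4.36242295e-01  1.70310541e-04] 0.09258825039311688 [-0.62006519  0.51155182 -0.39873331]
```

View pics/top0.png

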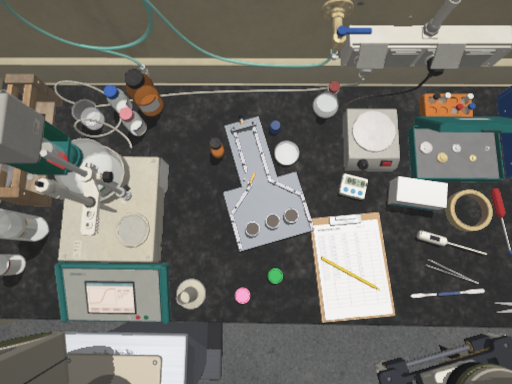

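View pics/side0.png

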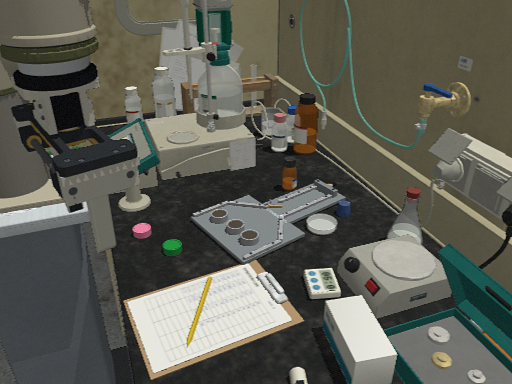

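The top view shows the grey magazine with its lane running up from about (262,190) to (240,122). The three rings are at about (252,229), (272,222) and (291,215). The pink and green look-alikes are outside it. Next I'll zoom in.

```bash
cat > h.py <<'E'
import numpy as np, cv2
from plant import read_state, eyes
def ray(c,u,v):
    f=192/np.tan(np.radians(c["vfov"]/2)); M=c["cam_to_world"]
    d=M[:3,:3]@np.array([(u-c["cx"])/f,-(v-c["cy"])/f,-1.]); return M[:3,3],d
def topt(c,u,v,z):
    o,d=ray(c,u,v); return o+d*(z-o[2])/d[2]
def topix(c,p):
    f=192/np.tan(np.radians(c["vfov"]/2)); M=c["cam_to_world"]
    q=M[:3,:3].T@(np.asarray(p)-M[:3,3]); return np.array([c["cx"]+f*q[0]/-q[2],c["cy"]-f*q[1]/-q[2]])
E
python3 - <<'E'
from h import *
c=eyes.read_camera("top"); im=c["image"][:,:,::-1]
cr=im[110:255,205:325]; cv2.imwrite("pics/crop1.png",cv2.resize(cr,None,fx=4.1,fy=4.1,interpolation=cv2.INTER_CUBIC))
h=cv2.cvtColor(im,cv2.COLOR_BGR2HSV).astype(int); g=cv2.cvtColor(im,cv2.COLOR_BGR2GRAY)
m=((g>100)).astype(np.uint8); m[:110]=0;m[255:]=0;m[:,:222]=0;m[:,313:]=0
n,l,st,ce=cv2.connectedComponentsWithStats(m)
i=1+np.argmax(st[1:,4]); print(st[i])
ct=max(cv2.findContours((l==i).astype(np.uint8),cv2.RETR_EXTERNAL,cv2.CHAIN_APPROX_NONE)[0],key=cv2.contourArea)
ap=cv2.approxPolyDP(ct,3,True)[:,0]
for p in ap: print(p,topt(c,*p,0.012).round(4)[:2])
# rings: dark pellets
d=((g<110)).astype(np.uint8)
n,l,st,ce=cv2.connectedComponentsWithStats(d[205:240,240:305])
for s,q in zip(st[1:],ce[1:]):
    if s[4]>20: print("dark",s,q+[240,205],topt(c,*(q+[240,205]),0.026).round(4)[:2])
E
```

```text
[ 223  116   90  136 7043]
[225 125] [ 0.6445 -0.2381]
[242 186] [ 0.492  -0.2824]
[223 193] [ 0.4745 -0.2375]
[239 250] [ 0.3413 -0.2779]
[310 230] [ 0.3895 -0.4419]
[312 247] [ 0.3505 -0.4458]
[312 218] [ 0.4175 -0.4471]
[296 172] [ 0.5275 -0.411 ]
[276 176] [ 0.5172 -0.3632]
[258 116] [ 0.6685 -0.319 ]
dark [42 28 23  7 87] [296.3908046  237.10344828] [ 0.3718 -0.4086]
```

View pics/crop1.png

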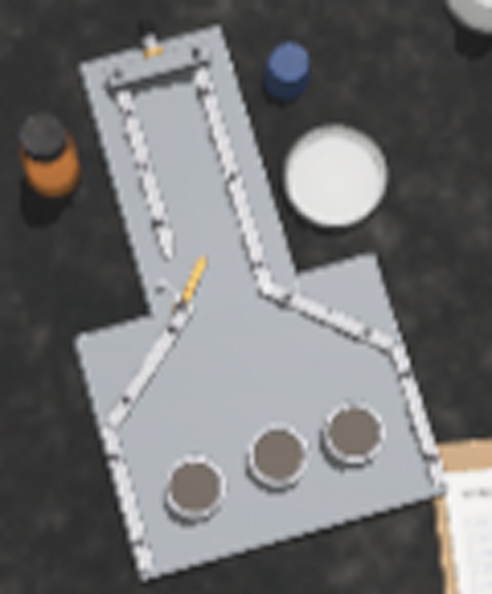

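The crop shows the brass pawl tip at crop (204,260). The lane rails' inner edges run from (258,290) to (197,85) on the right and from (173,255) to (130,95) on the left. The pellets are at about (195,488), (277,455) and (353,433). Plate edges give an axis angle of about 16.25°. I'll fit the pose and check it by projection.

```bash
cat >> h.py <<'E'
A=np.radians(16.25); EX=np.array([np.cos(A),np.sin(A)]); EY=np.array([-EX[1],EX[0]]); O=.385*EX-.4516*EY
def m2w(x,y,z=0.): return np.r_[O+x*EX+y*EY,.012+z]
def w2m(p): d=np.asarray(p)[:2]-O; return np.array([d@EX,d@EY])*1000
def rings(c,dbg=False):
    im=np.ascontiguousarray(c["image"]).astype(int); R,G,B=im[...,0],im[...,1],im[...,2]
    m=((R-B>=8)&(R<150)&(R>60)&(R-B<45)).astype(np.uint8); m=cv2.morphologyEx(m,cv2.MORPH_OPEN,np.ones((2,2),np.uint8))
    n,l,st,ce=cv2.connectedComponentsWithStats(m)
    r=[]
    for s,q in zip(st[1:],ce[1:]):
        p=w2m(topt(c,*q,.026))
        if 25<s[4]<250 and -150<p[0]<150 and abs(p[1])<95: r.append((p.round(1).tolist(),int(s[4]),q.round(1).tolist()))
    return r
E
python3 - <<'E'
from h import *
t=eyes.read_camera("top"); s=eyes.read_camera("side")
print(O); print(rings(t)); print(rings(s))
for n,u,v,z in [("tip",204,260,.018),("Rr0",258,290,.018),("Rr1",197,85,.018),("Lr0",173,255,.018),("Lr1",130,95,.018),("stopL",112,97,.012),("stopR",200,72,.012),("gateL",188,312,.018),("RfenceB",432,488,.018),("LfenceB",153,570,.018),("RfunnelIn",390,350,.018),("LfunnelIn",117,425,.018)]:
    print(n,w2m(topt(t,205+u/4.1-.4,110+v/4.1-.4,z)).round(1))
out=[]
for c,(x0,y0,w,h) in ((t,(205,105,120,150)),(s,(185,160,180,110))):
    im=c["image"][:,:,::-1]; k=4; b=cv2.resize(im[y0:y0+h,x0:x0+w],None,fx=k,fy=k,interpolation=cv2.INTER_CUBIC)
    for L in ([(-135,82),(-54,81),(0,20),(140,20)],[(-135,-82),(-54,-81),(0,-20),(140,-20)],[(4,26),(28,5)],[(140,20),(140,-20)]):
        P=[((topix(c,m2w(x/1e3,y/1e3,.006))-[x0,y0]+.5)*k).astype(int) for x,y in L]
        cv2.polylines(b,[np.array(P)],False,(0,0,255),1)
    out.append(b)
H=max(o.shape[0] for o in out)
f=np.hstack([cv2.copyMakeBorder(o,0,H-o.shape[0],0,0,0) for o in out]); f=cv2.resize(f,None,fx=.66,fy=.66); cv2.imwrite("pics/ov.png",f); print(f.shape)
E
```

```text
[ 0.49598998 -0.32582434]
[([-93.3, -48.7], 103, [291.8, 216.0]), ([-94.2, -3.8], 107, [273.2, 221.6]), ([-99.0, 45.8], 107, [253.0, 229.4])]
[([-97.1, 43.7], 77, [219.9, 214.1]), ([-93.0, -5.7], 94, [235.9, 224.7]), ([-92.0, -50.2], 103, [250.0, 235.5])]
tip [29.5  6.4]
Rr0 [  4.  -18.8]
Rr1 [133.3 -18.4]
Lr0 [37.3 22.9]
Lr1 [138.1  21.5]
stopL [142.   31.8]
stopR [142.8 -22.9]
gateL [ 2.4 23.6]
RfenceB [-131.9  -81.5]
LfenceB [-134.    81.9]
RfunnelIn [-50.1 -81.8]
LfunnelIn [-49.9  80.1]
(396, 792, 3)
```

View pics/ov.png

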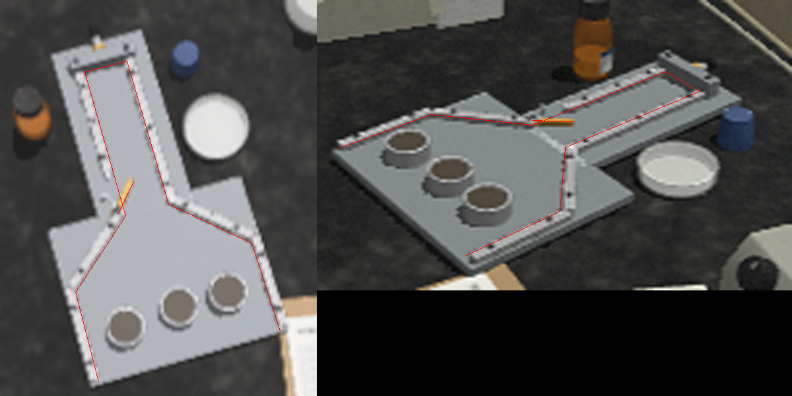

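The overlay agrees with the fences, pawl and stop in both views to about 2 mm, so I'll shift the origin slightly (+2, +1 mm). The rings come out consistent between views. Next is the planning helper.

```bash
cat >> h.py <<'E'
O=.387*EX-.4505*EY
from scipy.spatial.transform import Rotation as Rn
def pose():
    s=read_state(); R=Rn.from_rotvec(s["orientation"]).as_matrix(); return s,s["tool_pos"],R
def rows(wp):
    "wp: (x,y mm in magazine, tip height over deck mm, heading deg in magazine) -> rows"
    s,p,R=pose(); th=np.degrees(np.arctan2(R[1,0],R[0,0]))
    print("t %.2f mag"%s["t"],w2m(p).round(1),"h %.1f"%(p[2]*1000-12),"head %.2f"%(th-16.25),"tilt",R[:,2].round(4),"F",np.round(s["force"],1),"open %.4f"%s["opening"])
    for w in wp:
        d=R.T@(m2w(w[0]/1e3,w[1]/1e3,w[2]/1e3)-p)*100
        print([*d.round(2).tolist(),round(-(w[3]-(th-16.25)),1)])
E
python3 - <<'E'
from h import *
rows([(-127,-6,50,0),(-127,-6,8.5,0)])
E
```

```text
t 0.25 mag [-389.8 -149.2] h 206.1 head -0.28 tilt [-2.e-04  8.e-04 -1.e+00] F [ 0.8 -0.2 -0.4] open 0.0928
[26.21, -14.44, 15.63, np.float64(-0.3)]
[26.21, -14.43, 19.78, np.float64(-0.3)]
```

{"op": "play_rows", "data": {
  "targets": [26.2,-14.4,15.6,-0.3,26.2,-14.4,15.6,-0.3,26.2,-14.4,15.6,-0.3,26.2,-14.4,15.6,-0.3,26.2,-14.4,15.6,-0.3,26.2,-14.4,15.6,-0.3,26.2,-14.4,15.6,-0.3,26.2,-14.4,15.6,-0.3],
  "grip": 1.4
}}

```text
t: 0.92
tool_pos: [0.3759, -0.3673, 0.0637]
orientation: [3.11, 0.444, 0.0]
force: [-0.3, -1.3, 0.5]
opening: 0.0443
gripper_force: 0.0
```

{"op": "play_rows", "data": {
  "targets": [0,0,0,0,0,0,0,0]
}}

```text
t: 1.08
tool_pos: [0.3752, -0.3662, 0.0628]
orientation: [-3.106, -0.45, 0.003]
force: [-0.5, -0.7, 0.8]
opening: 0.0309
gripper_force: 0.0
```

```bash
python3 - <<'E'
from h import *
rows([(-127,-6,50,0),(-127,-6,8.5,0)])
c=eyes.read_camera("top"); cv2.imwrite("pics/t2.png",cv2.resize(c["image"][100:270,190:340,::-1],None,fx=3,fy=3)); print(rings(c))
c=eyes.read_camera("side"); print(rings(c))
cv2.imwrite("pics/s2.png",cv2.resize(c["image"][140:290,150:370,::-1],None,fx=3,fy=3))
E
```

```text
t 1.08 mag [-129.3   -6.1] h 50.8 head 0.25 tilt [-0.0022  0.0026 -1.    ] F [-0.5 -0.7  0.8] open 0.0309
[0.23, -0.01, 0.08, np.float64(0.2)]
[0.23, 0.01, 4.23, np.float64(0.2)]
[([-108.5, 43.2], 33, [254.5, 232.4])]
[([-95.1, -6.7], 94, [235.8, 224.7]), ([-94.1, -51.2], 102, [250.0, 235.4])]
```

View pics/s2.png

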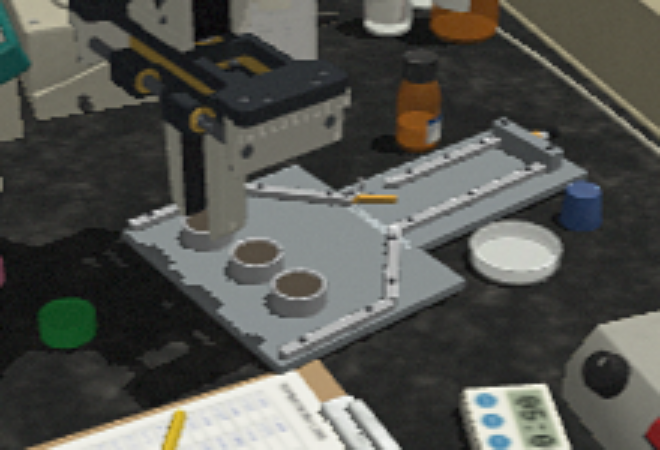

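The side view shows the fingers hovering behind the middle ring at (255,258) in the enlarged picture, with everything in place. Lowering behind it.

{"op": "play_rows", "data": {
  "targets": [0.1,0,2.0,0.2,0.1,0,3.5,0.2,0.1,0,4.2,0.2,0.1,0,4.2,0.2,0.1,0,4.2,0.2,0.1,0,4.2,0.2],
  "grip": 1.4
}}

```text
t: 1.68
tool_pos: [0.3761, -0.3697, 0.0237]
orientation: [3.109, 0.438, 0.001]
force: [-0.8, 0.6, 0.0]
opening: 0.0142
gripper_force: 0.0
```

```bash
python3 - <<'E'
from h import *
r=[]
for x,y in [(-119,-6),(-112,-5.5),(-105,-5),(-98,-4),(-91,-3.2),(-84,-2.5),(-77,-1.8),(-70,-1)]: r.append((x,y,8.5,4))
rows(r); print(rings(eyes.read_camera("side")))
E
```

```text
t 1.68 mag [-129.4   -9.7] h 11.7 head -0.23 tilt [ 0.0011 -0.0014 -1.    ] F [-0.8  0.6  0. ] open 0.0142
[1.03, -0.37, 0.32, np.float64(-4.2)]
[1.73, -0.42, 0.32, np.float64(-4.2)]
[2.43, -0.48, 0.32, np.float64(-4.2)]
[3.13, -0.58, 0.32, np.float64(-4.2)]
[3.83, -0.66, 0.32, np.float64(-4.2)]
[4.53, -0.74, 0.32, np.float64(-4.2)]
[5.23, -0.81, 0.32, np.float64(-4.2)]
[5.93, -0.89, 0.32, np.float64(-4.2)]
[([-116.2, 40.2], 84, [213.1, 217.5]), ([-94.0, -51.3], 103, [250.0, 235.5])]
```

```bash
python3 - <<'E'
from h import *
P=[]
for i in range(6):
    c=eyes.read_camera("side"if i<5 else "top"); s=read_state(); P.append([*w2m(s["tool_pos"]),s["tool_pos"][2]*1000-12,s["t"]])
    if i==4: cv2.imwrite("pics/s3.png",cv2.resize(c["image"][160:270,170:350,::-1],None,fx=4,fy=4))
print(np.array(P).round(2))
E
```

```text
[[-129.06   -9.5    11.71    1.78]
 [-128.99   -9.32   11.55    1.83]
 [-129.01   -9.12   11.38    1.88]
 [-129.01   -8.95   11.18    1.93]
 [-129.02   -8.76   10.99    1.98]
 [-129.05   -8.63   10.81    2.03]]
```

View pics/s3.png

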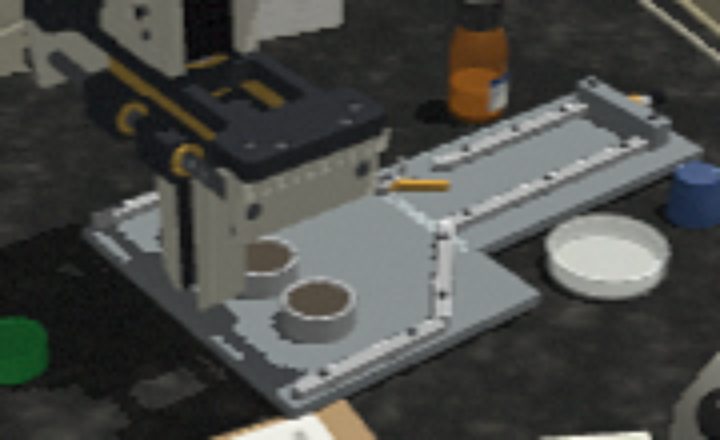

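The view shows the fingers behind the middle ring at (265,258), clear of both neighbours. The pose is still creeping, so I'll check how it settles.

{"op": "play_rows", "data": {
  "targets": [0,0,0,0,0,0,0,0,0,0,0,0,0,0,0,0]
}}

```text
t: 2.37
tool_pos: [0.3759, -0.3684, 0.0224]
orientation: [-3.111, -0.439, 0.0]
force: [-0.1, 0.4, -0.4]
opening: 0.0135
gripper_force: 0.0
```

{"op": "play_rows", "data": {
  "targets": [0,0,0,0,0,0,0,0,0,0,0,0,0,0,0,0]
}}

```text
t: 2.7
tool_pos: [0.3759, -0.3684, 0.0224]
orientation: [-3.111, -0.439, 0.0]
force: [-0.7, 0.5, -0.0]
opening: 0.0138
gripper_force: 0.0
```

{"op": "play_rows", "data": {
  "targets": [0,0,0,0,0,0,0,0,0,0,0,0,0,0,0,0]
}}

```text
t: 3.03
tool_pos: [0.3759, -0.3685, 0.0225]
orientation: [3.111, 0.439, 0.0]
force: [-0.1, 0.1, -0.5]
opening: 0.0142
gripper_force: 0.0
```

```bash
python3 - <<'E'
from h import *
rows([])
p0=np.array([.165,-.577,.219]); print(w2m(p0), 207)
E
```

```text
t 3.03 mag [-129.2   -8.4] h 10.5 head -0.18 tilt [ 0. -0. -1.] F [-0.1  0.1 -0.5] open 0.0142
[-390.05311512 -149.6205533 ] 207
```

{"op": "play_rows", "data": {
  "targets": [0.2,-0.24,0.2,0,0.5,-0.24,0.2,0,1.0,-0.25,0.2,0,1.6,-0.28,0.2,0,2.2,-0.33,0.2,0,2.8,-0.38,0.2,0,3.4,-0.43,0.2,0,4.0,-0.48,0.2,0]
}}

```text
t: 3.7
tool_pos: [0.4138, -0.3524, 0.0204]
orientation: [3.111, 0.44, 0.0]
force: [-0.4, -0.4, -0.2]
opening: 0.014
gripper_force: 0.1
```

```bash
python3 - <<'E'
from h import *
rows([]); c=eyes.read_camera("side");print(rings(c)); print(rings(eyes.read_camera("top"))); rows([])
cv2.imwrite("pics/s4.png",cv2.resize(c["image"][160:270,170:350,::-1],None,fx=4,fy=4))
E
```

```text
t 3.70 mag [-88.4  -3.6] h 8.4 head -0.16 tilt [ 0.  0. -1.] F [-0.4 -0.4 -0.2] open 0.0140
[([-74.0, 45.1], 94, [229.8, 209.4])]
[]
t 3.80 mag [-88.1  -3.7] h 8.5 head -0.12 tilt [ 4.e-04 -1.e-04 -1.e+00] F [-0.2  0.   0.4] open 0.0140
```

View pics/s4.png

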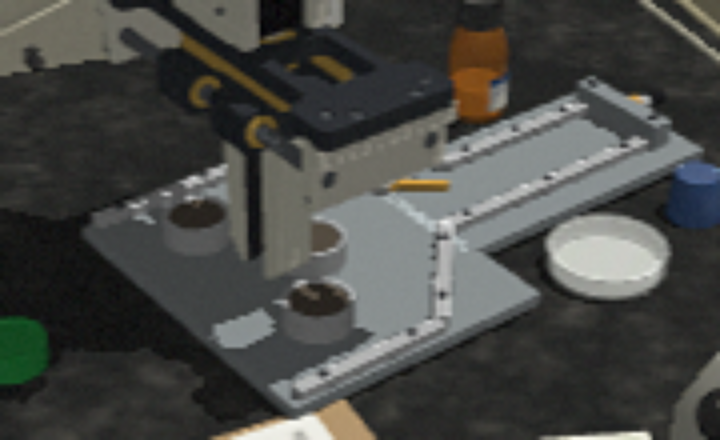

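The middle ring is moving nicely in the cradle (it's at (325,240) in the picture), and both neighbours are undisturbed. Continuing.

{"op": "play_rows", "data": {
  "targets": [0.4,-0.03,0,0,1.0,-0.08,0,0,1.7,-0.13,0,0,2.4,-0.18,0,0,3.1,-0.22,0,0,3.8,-0.24,0,0,4.5,-0.25,0,0,5.2,-0.25,0,0]
}}

```text
t: 4.47
tool_pos: [0.4631, -0.3356, 0.0204]
orientation: [-3.111, -0.44, 0.0]
force: [0.1, 0.5, -0.9]
opening: 0.0143
gripper_force: 0.1
```

{"op": "play_rows", "data": {
  "targets": [0.5,0.0,0,0,1.0,0.02,0,0,1.5,0.03,0,0,2.0,0.04,0,0,2.5,0.04,0,0,3.0,0.04,0,0,3.4,0.04,0,0,3.6,0.04,0,0]
}}

```text
t: 5.13
tool_pos: [0.4976, -0.3263, 0.0205]
orientation: [3.111, 0.439, 0.0]
force: [0.0, -0.9, 0.1]
opening: 0.0135
gripper_force: 0.5
```

```bash
python3 - <<'E'
from h import *
rows([]); c=eyes.read_camera("side");print(rings(c)); print(rings(eyes.read_camera("top"))); rows([])
cv2.imwrite("pics/s5.png",cv2.resize(c["image"][160:270,170:350,::-1],None,fx=4,fy=4))
E
```

```text
t 5.13 mag [-0.6 -2. ] h 8.5 head -0.17 tilt [ 2.e-04 -1.e-04 -1.e+00] F [ 0.  -0.9  0.1] open 0.0135
[([19.8, 48.1], 117, [266.1, 194.5]), ([-94.1, -51.2], 102, [250.0, 235.4])]
[([-95.4, -49.7], 104, [291.8, 216.0])]
t 5.23 mag [-0.8 -1.9] h 8.4 head -0.16 tilt [ 2.e-04 -0.e+00 -1.e+00] F [ 0.2 -0.2  0.2] open 0.0141
```

View pics/s5.png

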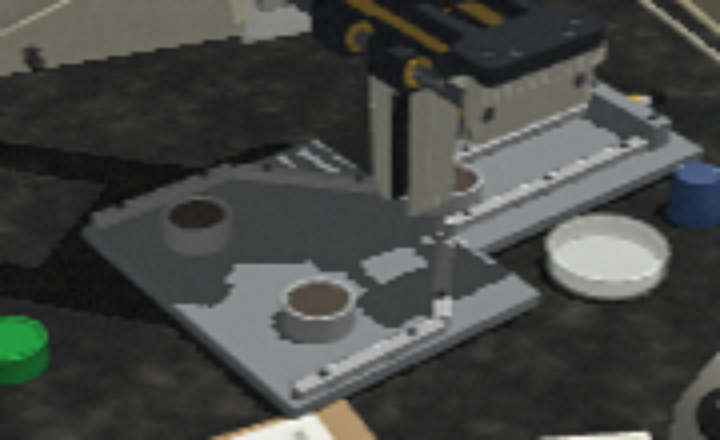

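The ring is in the gate (it's at (462,180) in the picture). Next I push it past the pawl to ring x of about 58 mm, then back out.

{"op": "play_rows", "data": {
  "targets": [0.4,0,0,0,0.9,0,0,0,1.4,0,0,0,1.9,0,0,0,2.4,0,0,0,2.9,0,0,0,3.3,0,0,0,3.6,0,0,0]
}}

```text
t: 5.9
tool_pos: [0.5321, -0.3161, 0.0204]
orientation: [-3.111, -0.44, 0.0]
force: [-0.1, -1.1, 0.1]
opening: 0.0138
gripper_force: 0.2
```

{"op": "play_rows", "data": {
  "targets": [0,0,0,0,-0.8,0,0,0,-2.0,0,0,0,-3.5,0,-1,0,-5.5,0,-2.5,0,-8,0,-4,0,-11,0,-4,0,-13,0,-4,0]
}}

```text
t: 6.57
tool_pos: [0.4041, -0.3536, 0.0614]
orientation: [3.109, 0.438, 0.0]
force: [-1.1, 0.3, -0.3]
opening: 0.0139
gripper_force: 0.0
```

```bash
python3 - <<'E'
from h import *
rows([]); c=eyes.read_camera("side");print(rings(c)); d=eyes.read_camera("top");print(rings(d)); rows([])
a=cv2.resize(c["image"][160:260,180:350,::-1],None,fx=2.3,fy=2.3);b=cv2.resize(d["image"][105:255,205:325,::-1],None,fx=3,fy=3)
a=cv2.copyMakeBorder(a,0,450-a.shape[0],0,0,0)
cv2.imwrite("pics/s6.png",np.hstack([a,b]))
E
```

```text
t 6.57 mag [-98.   -2.1] h 49.4 head -0.21 tilt [ 5.0e-04 -1.6e-03 -1.0e+00] F [-1.1  0.3 -0.3] open 0.0139
[([56.7, -6.1], 68, [296.3, 199.8]), ([-91.5, 42.5], 26, [223.2, 212.8]), ([-92.5, -50.4], 86, [250.4, 234.9])]
[([-96.4, 47.7], 52, [251.2, 227.8])]
t 6.67 mag [-99.   -1.4] h 48.3 head -0.35 tilt [-0.0013 -0.     -1.    ] F [ 1.2 -0.1 -0.2] open 0.0139
```

View pics/s6.png

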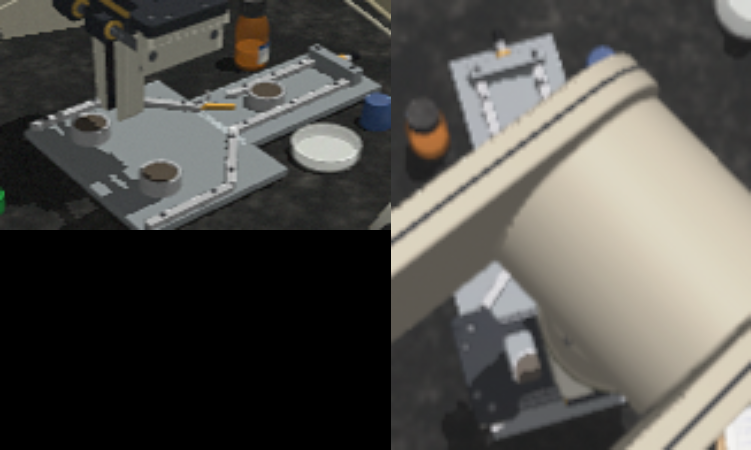

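Ring 1 sits at about x 57 in the lane ((265,95) in the picture) and the pawl is shut. Next I plan the right-hand ring on a curved path, keeping the cradle tangent to it.

```bash
cat >> h.py <<'E'
def bez(P,step=6.5,back=23):
    P=np.array(P,float); t=np.linspace(0,1,400)[:,None]
    B=(1-t)**3*P[0]+3*t*(1-t)**2*P[1]+3*t*t*(1-t)*P[2]+t**3*P[3]
    D=np.gradient(B,axis=0); L=np.r_[0,np.cumsum(np.linalg.norm(np.diff(B,axis=0),axis=1))]
    n=int(np.ceil(L[-1]/step)); out=[]
    for l in np.linspace(0,L[-1],n+1):
        i=min(np.searchsorted(L,l),399); h=np.arctan2(D[i,1],D[i,0]); out.append((B[i,0]-back*np.cos(h),B[i,1]-back*np.sin(h),8.5,np.degrees(h)))
    a=np.array([-81+20,54])/np.hypot(61,54); fl=min(( (B-[0,-20])@np.array([-61,54])/np.hypot(61,54)).min(), ((B-[0,20])@np.array([-61,-54])/np.hypot(61,54)).min())
    print("funnel clearance",round(float(fl),1)); return out
def chain(start,wps):
    for g in range(0,len(wps),8):
        a=np.radians(start[3]); e=np.array([np.cos(a),np.sin(a)]); n=np.array([e[1],-e[0]]); r=[]
        for w in wps[g:g+8]:
            d=np.array(w[:2])-start[:2]; r+=[round(float(d@e)/10,2),round(float(d@n)/10,2),round((start[2]-w[2])/10,2),round(start[3]-w[3],1)]
        print(r); start=wps[min(g+7,len(wps)-1)]; print("  ends",np.round(start,1))
def cur():
    s,p,R=pose(); return np.r_[w2m(p),p[2]*1000-12,np.degrees(np.arctan2(R[1,0],R[0,0]))-16.25]
E
python3 - <<'E'
from h import *
w=bez([(-95,-50.5),(-72,-32),(-48,-1),(-15,-1)])
a=np.radians(w[0][3]); p=(w[0][0]-8*np.cos(a),w[0][1]-8*np.sin(a))
print(cur().round(1)); chain(cur(),[(*p,48,w[0][3])]*8); print(); s=(*p,8.5,w[0][3]); print(s); chain(s,w)
print(rings(eyes.read_camera("side")))
E
```

```text
funnel clearance 23.8
[-99.   -1.4  48.3  -0.4]
[-1.98, 6.86, np.float64(0.03), np.float64(-39.2), -1.98, 6.86, np.float64(0.03), np.float64(-39.2), -1.98, 6.86, np.float64(0.03), np.float64(-39.2), -1.98, 6.86, np.float64(0.03), np.float64(-39.2), -1.98, 6.86, np.float64(0.03), np.float64(-39.2), -1.98, 6.86, np.float64(0.03), np.float64(-39.2), -1.98, 6.86, np.float64(0.03), np.float64(-39.2), -1.98, 6.86, np.float64(0.03), np.float64(-39.2)]
  ends [-119.1  -69.9   48.    38.9]

(np.float64(-119.14063951430622), np.float64(-69.94812391569731), 8.5, np.float64(38.85552994291828))
[0.8, -0.0, 0.0, np.float64(0.0), 1.46, 0.07, 0.0, np.float64(-2.0), 2.09, 0.09, 0.0, np.float64(-3.2), 2.74, 0.07, 0.0, np.float64(-3.7), 3.37, 0.02, 0.0, np.float64(-3.6), 4.01, -0.04, 0.0, np.float64(-2.9), 4.66, -0.12, 0.0, np.float64(-1.7), 5.3, -0.2, 0.0, np.float64(0.1)]
  ends [-79.1 -35.1   8.5  38.8]
[0.64, -0.08, 0.0, np.float64(2.4), 1.29, -0.16, 0.0, np.float64(5.4), 1.96, -0.23, 0.0, np.float64(9.2), 2.6, -0.28, 0.0, np.float64(13.7), 3.28, -0.31, 0.0, np.float64(19.0), 3.97, -0.3, 0.0, np.float64(25.2), 4.66, -0.23, 0.0, np.float64(31.9), 5.34, -0.08, 0.0, np.float64(38.7)]
  ends [-38.   -1.1   8.5   0.1]
[([56.8, -5.9], 67, [296.2, 199.7]), ([-92.1, 42.0], 28, [223.0, 213.0]), ([-92.6, -50.5], 87, [250.4, 235.0])]
```

{"op": "play_rows", "data": {
  "targets": [-2.0,6.9,0,-39,-2.0,6.9,0,-39,-2.0,6.9,0,-39,-2.0,6.9,0,-39,-2.0,6.9,0,-39,-2.0,6.9,0,-39,-2.0,6.9,0,-39,-2.0,6.9,0,-39],
  "grip": 1.4
}}

```text
t: 7.38
tool_pos: [0.4068, -0.424, 0.0602]
orientation: [-2.787, -1.45, -0.0]
force: [0.2, 0.0, -0.9]
opening: 0.014
gripper_force: 0.0
```

{"op": "play_rows", "data": {
  "targets": [0,0,1,0,0,0,2,0,0,0,3.0,0,0,0,3.6,0,0,0,3.8,0,0,0,3.8,0,0,0,3.8,0,0,0,3.8,0]
}}

```text
t: 8.05
tool_pos: [0.4069, -0.4246, 0.0229]
orientation: [2.785, 1.452, 0.0]
force: [-0.2, -1.3, -0.6]
opening: 0.0138
gripper_force: 0.0
```

{"op": "play_rows", "data": {
  "targets": [0,0,0,0,0,0,0,0,0,0,0,0,0,0,0,0,0,0,0,0]
}}

```text
t: 8.47
tool_pos: [0.4066, -0.4243, 0.0226]
orientation: [2.786, 1.452, 0.0]
force: [-0.2, -0.1, -0.7]
opening: 0.014
gripper_force: 0.0
```

```bash
python3 - <<'E'
from h import *
print(cur().round(1)); 
w=bez([(-95,-50.5),(-72,-32),(-48,-1),(-15,-1)])
chain(cur(),w)
print(rings(eyes.read_camera("side")),rings(eyes.read_camera("top")),read_state()["t"])
E
```

```text
[-115.4  -70.6   10.6   38.8]
funnel clearance 23.8
[0.55, -0.29, np.float64(0.21), np.float64(-0.0), 1.2, -0.22, np.float64(0.21), np.float64(-2.1), 1.84, -0.2, np.float64(0.21), np.float64(-3.2), 2.49, -0.22, np.float64(0.21), np.float64(-3.7), 3.12, -0.27, np.float64(0.21), np.float64(-3.6), 3.76, -0.33, np.float64(0.21), np.float64(-3.0), 4.4, -0.41, np.float64(0.21), np.float64(-1.8), 5.05, -0.49, np.float64(0.21), np.float64(0.0)]
  ends [-79.1 -35.1   8.5  38.8]
[0.64, -0.08, 0.0, np.float64(2.4), 1.29, -0.16, 0.0, np.float64(5.4), 1.96, -0.23, 0.0, np.float64(9.2), 2.6, -0.28, 0.0, np.float64(13.7), 3.28, -0.31, 0.0, np.float64(19.0), 3.97, -0.3, 0.0, np.float64(25.2), 4.66, -0.23, 0.0, np.float64(31.9), 5.34, -0.08, 0.0, np.float64(38.7)]
  ends [-38.   -1.1   8.5   0.1]
[([16.6, -39.7], 94, [292.0, 213.1]), ([-101.0, 42.0], 63, [219.2, 214.5])] [([56.1, -4.0], 98, [254.9, 159.9]), ([-100.9, 44.7], 106, [253.0, 229.3])] 8.5667
```

{"op": "play_rows", "data": {
  "targets": [0.1,-0.28,0.2,0,0.5,-0.28,0.2,0,1.1,-0.25,0.2,-2,1.7,-0.22,0.2,-3,2.3,-0.22,0.2,-3.5,3.0,-0.25,0.2,-3.5,3.7,-0.33,0.2,-3,4.4,-0.41,0.2,-1.8]
}}

```text
t: 9.23
tool_pos: [0.4289, -0.385, 0.0205]
orientation: [2.763, 1.495, 0.0]
force: [-0.4, 0.4, 0.1]
opening: 0.0138
gripper_force: 0.1
```

```bash
python3 - <<'E'
from h import *
print(cur().round(1)); c=eyes.read_camera("side");print(rings(c),rings(eyes.read_camera("top")),read_state()["force"]); print(cur().round(1))
w=bez([(-95,-50.5),(-72,-32),(-48,-1),(-15,-1)])
chain(cur(),w[7:])
cv2.imwrite("pics/s7.png",cv2.resize(c["image"][160:270,170:350,::-1],None,fx=4,fy=4))
E
```

```text
[-83.  -39.1   8.5  40.6]
[([57.1, -5.5], 109, [296.2, 199.6]), ([-66.2, 13.4], 247, [242.1, 215.1]), ([-48.2, -18.5], 249, [259.3, 219.2]), ([-98.2, 43.0], 71, [220.2, 213.8])] [([-97.9, 47.4], 66, [251.5, 228.4])] [ 0.51375579 -0.03192087 -0.35011546]
[-82.7 -38.7   8.4  40.6]
funnel clearance 23.8
[0.51, -0.04, np.float64(-0.01), np.float64(1.8), 1.15, -0.1, np.float64(-0.01), np.float64(4.2), 1.8, -0.16, np.float64(-0.01), np.float64(7.2), 2.47, -0.21, np.float64(-0.01), np.float64(11.1), 3.12, -0.24, np.float64(-0.01), np.float64(15.5), 3.8, -0.24, np.float64(-0.01), np.float64(20.9), 4.48, -0.21, np.float64(-0.01), np.float64(27.0), 5.18, -0.12, np.float64(-0.01), np.float64(33.7)]
  ends [-44.2  -4.1   8.5   6.9]
[0.65, -0.23, 0.0, np.float64(6.8)]
  ends [-38.   -1.1   8.5   0.1]
```

View pics/s7.png

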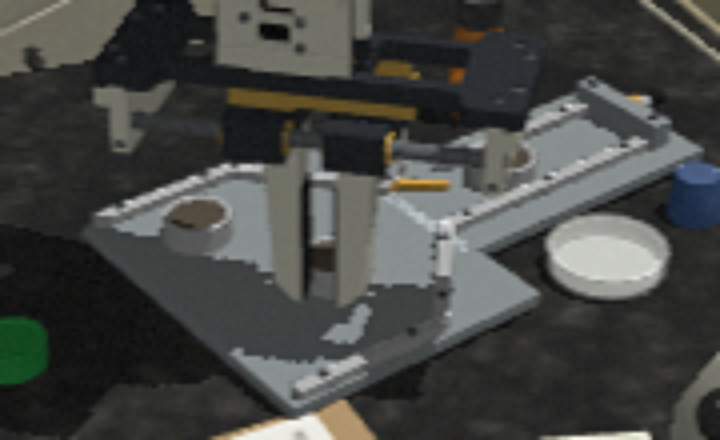

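The ring is nested between the two fingertips (at about (325,260)), and the left ring is undisturbed. That was the last picture I'm allowed, so I'm working from measurements from here on.

{"op": "play_rows", "data": {
  "targets": [0.4,-0.04,0,1.5,1.0,-0.1,0,4,1.7,-0.16,0,7,2.4,-0.2,0,11,3.1,-0.24,0,15.5,3.8,-0.24,0,21,4.5,-0.21,0,27,5.2,-0.12,0,33.7]
}}

```text
t: 10.0
tool_pos: [0.4559, -0.3414, 0.0205]
orientation: [3.079, 0.624, -0.0]
force: [-0.8, 1.0, -0.4]
opening: 0.0141
gripper_force: 0.1
```

```bash
python3 - <<'E'
from h import *
print(cur().round(1)); print(rings(eyes.read_camera("side")),rings(eyes.read_camera("top")),read_state()["force"]); print(cur().round(1))
chain(cur(),[(-38.5,-1.8,8.5,1)]+[(x,-1.5,8.5,0) for x in (-33,-27,-21,-15,-9,-4,0)])
E
```

```text
[-44.9  -4.8   8.5   6.7]
[([-25.9, 48.5], 123, [248.4, 201.2])] [([-66.6, -91.6], 85, [305.6, 199.3])] [-1.28523377 -0.35796807 -0.45030484]
[-44.3  -4.6   8.5   6.9]
[0.61, -0.21, np.float64(0.0), np.float64(5.9), 1.16, -0.17, np.float64(0.0), np.float64(6.9), 1.76, -0.1, np.float64(0.0), np.float64(6.9), 2.35, -0.03, np.float64(0.0), np.float64(6.9), 2.95, 0.04, np.float64(0.0), np.float64(6.9), 3.55, 0.11, np.float64(0.0), np.float64(6.9), 4.04, 0.17, np.float64(0.0), np.float64(6.9), 4.44, 0.22, np.float64(0.0), np.float64(6.9)]
  ends [ 0.  -1.5  8.5  0. ]
```

{"op": "play_rows", "data": {
  "targets": [0.5,-0.2,0,5.5,1.1,-0.17,0,6.9,1.7,-0.1,0,6.9,2.3,-0.03,0,6.9,2.9,0.04,0,6.9,3.5,0.11,0,6.9,4.0,0.17,0,6.9,4.4,0.22,0,6.9]
}}

```text
t: 10.77
tool_pos: [0.4977, -0.3263, 0.0204]
orientation: [3.11, 0.446, -0.0]
force: [-1.4, -0.8, 0.0]
opening: 0.014
gripper_force: 0.5
```

```bash
cat >> h.py <<'E'
def brown(c):
    "pellet blobs: mag-frame centroid and extents at ring-top height"
    im=np.ascontiguousarray(c["image"]).astype(int); R,G,B=im[...,0],im[...,1],im[...,2]
    m=((R-B>=8)&(R<150)&(R>50)&(R-B<45)).astype(np.uint8)
    n,l,st,ce=cv2.connectedComponentsWithStats(m)
    for i in range(1,n):
        if st[i,4]<8: continue
        v,u=np.where(l==i); q=np.array([w2m(topt(c,a,b,.026)) for a,b in zip(u,v)]); 
        if -130<q[:,0].mean()<145 and abs(q[:,1].mean())<70: print("  blob",st[i,4],q.mean(0).round(0),q.min(0).round(0),q.max(0).round(0))
E
python3 - <<'E'
from h import *
c=eyes.read_camera("side");brown(c);print("top");brown(eyes.read_camera("top")); print(cur().round(1),read_state()["force"].round(1),read_state()["t"])
chain(cur(),[(x,-1.8,8.5,0) for x in (4,9,14,19,23,27,30,32)])
E
```

```text
blob 798 [72. 29.] [-15. -19.] [183.  97.]
  blob 119 [22. 55.] [-14.   2.] [ 56. 106.]
top
  blob 13 [117.  65.] [108.  60.] [123.  73.]
  blob 10 [95. 63.] [87. 59.] [104.  69.]
  blob 9 [ 27. -53.] [ 21. -61.] [ 31. -46.]
  blob 10 [ 10. -27.] [  4. -36.] [ 14. -19.]
  blob 9 [-8. -0.] [-14.  -9.] [-4.  8.]
  blob 9 [-24.  24.] [-29.  14.] [-19.  32.]
  blob 8 [-40.  50.] [-44.  41.] [-36.  57.]
[-0.4 -1.9  8.5  0.1] [-0.7 -0.2 -0.3] 10.8667
[0.44, -0.01, np.float64(-0.0), np.float64(0.1), 0.94, -0.01, np.float64(-0.0), np.float64(0.1), 1.44, -0.01, np.float64(-0.0), np.float64(0.1), 1.94, -0.01, np.float64(-0.0), np.float64(0.1), 2.34, -0.01, np.float64(-0.0), np.float64(0.1), 2.74, -0.01, np.float64(-0.0), np.float64(0.1), 3.04, -0.01, np.float64(-0.0), np.float64(0.1), 3.24, -0.01, np.float64(-0.0), np.float64(0.1)]
  ends [32.  -1.8  8.5  0. ]
```

{"op": "play_rows", "data": {
  "targets": [0.4,0,0,0,0.9,0,0,0,1.4,0,0,0,1.9,0,0,0,2.4,0,0,0,2.8,0,0,0,3.2,0,0,0,3.4,0,0,0]
}}

```text
t: 11.53
tool_pos: [0.5303, -0.3165, 0.0204]
orientation: [-3.11, -0.445, -0.0]
force: [-0.5, -0.5, 0.8]
opening: 0.0142
gripper_force: 0.4
```

{"op": "play_rows", "data": {
  "targets": [0,0,0,0,-0.8,0,0,0,-2.0,0,0,0,-3.5,0,-1,0,-5.5,0,-2.5,0,-8,0,-4,0,-11,0,-4,0,-13,0,-4,0]
}}

```text
t: 12.2
tool_pos: [0.4025, -0.3544, 0.0615]
orientation: [3.108, 0.443, 0.001]
force: [-0.5, -0.1, -0.2]
opening: 0.0139
gripper_force: 0.0
```

```bash
python3 - <<'E'
from h import *
c=eyes.read_camera("side");brown(c);print(rings(c));cv2.imwrite("pics/s8.png",c["image"][:,:,::-1])
# pawl: yellow pixels
h=cv2.cvtColor(np.ascontiguousarray(c["image"]),cv2.COLOR_RGB2HSV); m=((h[...,0]>12)&(h[...,0]<28)&(h[...,1]>130)&(h[...,2]>120))
v,u=np.where(m); q=np.array([w2m(topt(c,a,b,.018)) for a,b in zip(u,v)]); k=(abs(q[:,0]-20)<30)&(abs(q[:,1]-12)<30); print("pawl",k.sum(),q[k].mean(0),q[k].min(0),q[k].max(0))
print(cur().round(1),read_state()["t"])
E
```

```text
blob 9 [94. 50.] [84. 39.] [105.  64.]
  blob 68 [90. -2.] [ 77. -15.] [103.  11.]
  blob 72 [56. -2.] [ 43. -14.] [69. 11.]
  blob 42 [-93.  47.] [-100.   34.] [-86.  60.]
[([88.6, -6.4], 68, [307.9, 195.1]), ([55.2, -6.1], 71, [295.7, 200.0]), ([-93.2, 42.7], 38, [222.4, 213.1])]
pawl 16 [16.85183191 13.30012551] [2.9654789  3.74749625] [26.78558314 21.5885487 ]
[-1.026e+02 -1.900e+00  4.850e+01 -1.000e-01] 12.25
```

Rings 1 and 2 are at x of about 89 and 55, and the pawl is shut. Now the left ring, on a mirrored path.

```bash
python3 - <<'E'
from h import *
w=bez([(-100.5,44.2),(-77,26),(-50,-1.5),(-15,-1.5)])
a=np.radians(w[0][3]); p=(w[0][0]-9*np.cos(a),w[0][1]-9*np.sin(a))
chain(cur(),[(*p,48.5,w[0][3])])
E
```

```text
funnel clearance 23.5
[-2.33, -6.57, np.float64(-0.0), np.float64(37.7)]
  ends [-125.8   63.8   48.5  -37.8]
```

{"op": "play_rows", "data": {
  "targets": [-2.3,-6.6,0,37.7,-2.3,-6.6,0,37.7,-2.3,-6.6,0,37.7,-2.3,-6.6,0,37.7,-2.3,-6.6,0,37.7,-2.3,-6.6,0,37.7,-2.3,-6.6,0,37.7,-2.3,-6.6,0,37.7],
  "grip": 1.4
}}

```text
t: 12.92
tool_pos: [0.3637, -0.2963, 0.0603]
orientation: [-3.087, 0.582, 0.0]
force: [0.7, -0.4, 0.7]
opening: 0.0141
gripper_force: 0.0
```

{"op": "play_rows", "data": {
  "targets": [0,0,1,0,0,0,2,0,0,0,3.0,0,0,0,3.6,0,0,0,3.8,0,0,0,3.8,0,0,0,3.8,0,0,0,3.8,0]
}}

```text
t: 13.58
tool_pos: [0.3647, -0.2966, 0.0228]
orientation: [3.087, -0.584, 0.001]
force: [-1.0, -0.9, -0.3]
opening: 0.0136
gripper_force: 0.0
```

{"op": "play_rows", "data": {
  "targets": [0,0,0,0,0,0,0,0,0,0,0,0,0,0,0,0,0,0,0,0]
}}

```text
t: 14.0
tool_pos: [0.3644, -0.2964, 0.0226]
orientation: [3.087, -0.584, 0.0]
force: [0.3, 0.8, -0.2]
opening: 0.0142
gripper_force: 0.0
```

```bash
python3 - <<'E'
from h import *
w=bez([(-100.5,44.2),(-77,26),(-50,-1.5),(-15,-1.5)])
print(cur().round(1)); brown(eyes.read_camera("side")); chain(cur(),w)
E
```

```text
funnel clearance 23.5
[-120.    64.    10.6  -37.7]
  blob 9 [94. 50.] [84. 39.] [105.  64.]
  blob 67 [90. -2.] [ 77. -15.] [103.  11.]
  blob 73 [56. -2.] [ 43. -15.] [69. 11.]
  blob 78 [-99.  47.] [-112.   34.] [-86.  60.]
[0.46, 0.37, np.float64(0.2), np.float64(0.1), 1.09, 0.34, np.float64(0.2), np.float64(1.1), 1.71, 0.33, np.float64(0.2), np.float64(1.6), 2.33, 0.35, np.float64(0.2), np.float64(1.5), 2.94, 0.39, np.float64(0.2), np.float64(1.0), 3.57, 0.43, np.float64(0.2), np.float64(0.1), 4.19, 0.48, np.float64(0.2), np.float64(-1.2), 4.8, 0.52, np.float64(0.2), np.float64(-2.9)]
  ends [-85.2  30.5   8.5 -34.8]
[0.63, 0.08, 0.0, np.float64(-2.2), 1.24, 0.14, 0.0, np.float64(-4.7), 1.88, 0.19, 0.0, np.float64(-7.7), 2.52, 0.23, 0.0, np.float64(-11.3), 3.14, 0.25, 0.0, np.float64(-15.2), 3.8, 0.23, 0.0, np.float64(-19.7), 4.43, 0.18, 0.0, np.float64(-24.4), 5.09, 0.08, 0.0, np.float64(-29.7)]
  ends [-43.9   0.8   8.5  -5.1]
[0.61, 0.17, 0.0, np.float64(-5.0)]
  ends [-38.   -1.5   8.5  -0.1]
```

{"op": "play_rows", "data": {
  "targets": [0,0.36,0.2,0,0.4,0.36,0.2,0,1.0,0.34,0.2,1,1.6,0.34,0.2,1.5,2.2,0.35,0.2,1.5,2.9,0.39,0.2,1.0,3.5,0.43,0.2,0.1,4.1,0.48,0.2,-1.2]
}}

```text
t: 14.72
tool_pos: [0.4016, -0.316, 0.0204]
orientation: [3.093, -0.548, 0.0]
force: [-0.7, 0.0, 0.3]
opening: 0.0139
gripper_force: 0.1
```

```bash
python3 - <<'E'
from h import *
w=bez([(-100.5,44.2),(-77,26),(-50,-1.5),(-15,-1.5)])
c=eyes.read_camera("side"); brown(c); brown(eyes.read_camera("top"));print(cur().round(1)); chain(cur(),w[7:])
E
```

```text
funnel clearance 23.5
  blob 9 [94. 50.] [84. 39.] [105.  64.]
  blob 69 [90. -2.] [ 77. -15.] [103.  11.]
  blob 70 [56. -2.] [ 43. -15.] [69. 11.]
  blob 15 [116.  64.] [108.  59.] [123.  73.]
  blob 18 [ 27. -54.] [  5. -68.] [ 47. -43.]
  blob 24 [-122.  -66.] [-133.  -81.] [-111.  -48.]
[-89.7  34.4   8.6 -36.4]
[0.59, 0.05, np.float64(0.01), np.float64(-1.6), 1.23, 0.11, np.float64(0.01), np.float64(-3.7), 1.84, 0.15, np.float64(0.01), np.float64(-6.2), 2.48, 0.19, np.float64(0.01), np.float64(-9.3), 3.12, 0.21, np.float64(0.01), np.float64(-12.9), 3.74, 0.21, np.float64(0.01), np.float64(-16.7), 4.39, 0.18, np.float64(0.01), np.float64(-21.2), 5.02, 0.11, np.float64(0.01), np.float64(-26.0)]
  ends [-49.9   3.8   8.5 -10.4]
[0.65, 0.18, 0.0, np.float64(-5.3), 1.27, 0.3, 0.0, np.float64(-10.3)]
  ends [-38.   -1.5   8.5  -0.1]
```

{"op": "play_rows", "data": {
  "targets": [0.5,0.05,0,-1.5,1.1,0.1,0,-3.5,1.7,0.15,0,-6,2.4,0.19,0,-9,3.1,0.21,0,-12.9,3.7,0.21,0,-16.7,4.4,0.18,0,-21.2,5.0,0.11,0,-26]
}}

```text
t: 15.48
tool_pos: [0.4476, -0.3343, 0.0204]
orientation: [3.137, 0.166, -0.0]
force: [-0.2, -0.2, -0.0]
opening: 0.0142
gripper_force: 0.1
```

```bash
python3 - <<'E'
from h import *
c=eyes.read_camera("side"); brown(c); print(cur().round(1)); chain(cur(),[(-44.5,0.6,8.5,-5.5),(-38.5,-1.5,8.5,-0.5)]+[(x,-1.8,8.5,0) for x in (-32,-26,-20,-14,-8,-3)])
E
```

```text
blob 745 [10. 36.] [-64. -14.] [99. 87.]
  blob 9 [91. 38.] [80. 31.] [98. 46.]
  blob 71 [-34.  53.] [-63.  10.] [-6. 93.]
  blob 67 [90. -2.] [ 77. -14.] [103.  11.]
  blob 71 [56. -1.] [ 43. -14.] [69. 11.]
[-50.    3.9   8.6  -9.8]
[0.59, 0.23, np.float64(0.01), np.float64(-4.3), 1.22, 0.33, np.float64(0.01), np.float64(-9.3), 1.87, 0.25, np.float64(0.01), np.float64(-9.8), 2.46, 0.15, np.float64(0.01), np.float64(-9.8), 3.05, 0.05, np.float64(0.01), np.float64(-9.8), 3.64, -0.05, np.float64(0.01), np.float64(-9.8), 4.23, -0.16, np.float64(0.01), np.float64(-9.8), 4.72, -0.24, np.float64(0.01), np.float64(-9.8)]
  ends [-3.  -1.8  8.5  0. ]
```

{"op": "play_rows", "data": {
  "targets": [0.5,0.2,0,-4,1.2,0.32,0,-9,1.8,0.26,0,-9.8,2.4,0.16,0,-9.8,3.0,0.06,0,-9.8,3.6,-0.05,0,-9.8,4.2,-0.15,0,-9.8,4.7,-0.24,0,-9.8]
}}

```text
t: 16.2
tool_pos: [0.4945, -0.3267, 0.0205]
orientation: [3.113, 0.425, -0.0]
force: [-0.8, -1.2, 0.3]
opening: 0.0139
gripper_force: 0.5
```

```bash
python3 - <<'E'
from h import *
c=eyes.read_camera("side"); brown(c); print(cur().round(1),read_state()["gripper_force"]); chain(cur(),[(x,-1.8,8.5,0) for x in (1,6,11,16,21,25,29,31)])
E
```

```text
blob 797 [71. 29.] [-16. -17.] [179.  80.]
  blob 107 [19. 56.] [-17.   4.] [ 52. 105.]
  blob 72 [56. -2.] [ 43. -15.] [69. 11.]
[-3.  -1.6  8.6 -0.7] 0.2545374585315585
[0.4, 0.02, np.float64(0.01), np.float64(-0.7), 0.9, 0.01, np.float64(0.01), np.float64(-0.7), 1.4, 0.01, np.float64(0.01), np.float64(-0.7), 1.9, -0.0, np.float64(0.01), np.float64(-0.7), 2.4, -0.01, np.float64(0.01), np.float64(-0.7), 2.8, -0.01, np.float64(0.01), np.float64(-0.7), 3.2, -0.02, np.float64(0.01), np.float64(-0.7), 3.4, -0.02, np.float64(0.01), np.float64(-0.7)]
  ends [31.  -1.8  8.5  0. ]
```

{"op": "play_rows", "data": {
  "targets": [0.4,0,0,-0.7,0.9,0,0,-0.7,1.4,0,0,-0.7,1.9,0,0,-0.7,2.3,0,0,-0.7,2.7,0,0,-0.7,3.0,0,0,-0.7,3.25,0,0,-0.7]
}}

```text
t: 16.92
tool_pos: [0.5255, -0.318, 0.0204]
orientation: [-3.11, -0.445, 0.0]
force: [0.2, -0.4, 0.0]
opening: 0.014
gripper_force: 0.5
```

{"op": "play_rows", "data": {
  "targets": [0,0,0,0,-0.8,0,0,0,-2.0,0,0,0,-3.5,0,-1,0,-5.5,0,-2.5,0,-8,0,-4,0,-11,0,-4,0,-13,0,-4,0]
}}

```text
t: 17.58
tool_pos: [0.398, -0.3559, 0.0615]
orientation: [3.108, 0.443, 0.001]
force: [0.7, -0.5, -0.3]
opening: 0.0142
gripper_force: 0.0
```

```bash
python3 - <<'E'
from h import *
c=eyes.read_camera("side");brown(c);print(rings(c))
h=cv2.cvtColor(np.ascontiguousarray(c["image"]),cv2.COLOR_RGB2HSV); m=((h[...,0]>12)&(h[...,0]<28)&(h[...,1]>130)&(h[...,2]>120))
v,u=np.where(m); q=np.array([w2m(topt(c,a,b,.018)) for a,b in zip(u,v)]); k=(abs(q[:,0]-20)<30)&(abs(q[:,1]-12)<30); print("pawl",k.sum(),q[k].mean(0),q[k].min(0),q[k].max(0))
print(cur().round(1),read_state()["t"])
E
```

```text
blob 9 [94. 50.] [84. 39.] [105.  64.]
  blob 62 [119.  -2.] [106. -15.] [132.  11.]
  blob 68 [85. -2.] [ 72. -15.] [98. 11.]
  blob 72 [51. -2.] [ 38. -14.] [64. 11.]
[([117.5, -6.5], 61, [318.0, 191.0]), ([83.7, -6.4], 68, [306.2, 195.8]), ([50.2, -6.2], 72, [293.9, 200.8])]
pawl 16 [16.85183191 13.30012551] [2.9654789  3.74749625] [26.78558314 21.5885487 ]
[-1.073e+02 -2.000e+00  4.850e+01 -1.000e-01] 17.6333
```

All three rings are behind the pawl (x of about 51, 85 and 119), and the pawl reads exactly as it did when shut. I'll raise clear and hand in.

{"op": "play_rows", "data": {
  "targets": [-2,0,-3,0,-4,0,-6,0,-4,0,-8,0,-4,0,-8,0,-4,0,-8,0,-4,0,-8,0,-4,0,-8,0,-4,0,-8,0]
}}

```text
t: 18.3
tool_pos: [0.3614, -0.3649, 0.1387]
orientation: [-3.107, -0.445, 0.002]
force: [0.1, 0.3, -0.6]
opening: 0.0141
gripper_force: 0.0
```

```bash
python3 - <<'E'
from h import *
from plant import workorder
print(rings(eyes.read_camera("side"))); print(workorder.close_job())
E
```

```text
[([117.5, -6.5], 65, [318.0, 191.0]), ([83.8, -6.2], 69, [306.1, 195.8]), ([50.2, -6.2], 72, [293.9, 200.8])]
the job is handed in; nothing more can be done
None
```

All three rings are in the sample lane behind the shut pawl (x about 50, 84 and 118 mm), pushed in one at a time with the pawl seen shut after each; the job was handed in at about 18 s with the arm clear.

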